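Clip a price sign into its counter holder

TASK

Mount the blank price sign that stands in the channel of the wooden holder: with one fingertip hold the spring clip's long press bar down so that its jaw lifts, and while it stays down push the sign along the channel with the other fingertip, its foot going under the jaw until it meets the stop block. Then let the clip close on the foot and move away. Only press and push: do not pick up or tip the sign, and leave the other things on the counter where they are.

Things in the scene. Friction and masses are not known exactly. Their poses are not given: they have to be found in the camera images.
- holder: Fixed wooden sign holder. Origin on the counter below the front edge of the clip's jaw; +x the way the sign is pushed (within 0.4 rad of straight away from the robot), z up. Block x -110 to 40, y -50 to 70 mm, its top (deck) 24 mm high. Sign channel on it: y 9 to 61 mm, between rails 8 mm high, open above at x below 0. Clip hinge along x at y -4 mm, 42 mm high; posts at its ends 48 mm high.
- clip (a joint): Angle of the spring clip, rad: 0 at rest (jaw down), 0.36 with the press bar fully down (jaw raised about 13 mm). Above 0.17 the sign's foot passes freely below the jaw; closed on the foot it reads about 0.12. A spring returns it: at the middle of the bar's width about 3 N starts it and 6 N hold it fully down.
- press_bar (a point): Top middle of the clip's press bar, a steel strip along the holder's x on its -y side: x -92 to 8, y about -47 to -10 mm in the holder's frame; a fingertip can slide along it while pressing. This point: x -42, y -33 mm, 50 mm above the counter at rest, 39 mm fully down. The strip slopes across 0.18 rad: at rest the outer edge is higher, fully down lower.
- jaw (a point): Lower front edge of the clip's jaw, mid-width: a steel block over the channel, x 0 to 22, y 30 to 48 mm in the holder's frame, on an arm from the hinge at the same x. At rest its underside is 2 mm above the deck, so the sign's foot strikes its blunt front face and cannot pass.
- stop (a point): Centre of the face of the wooden stop block (10 mm high, 36 mm wide) at the channel's far end: x 28, y 35 mm in the holder's frame, facing -x.
- sign: Loose blank white plastic price sign, about 90 g, L-shaped: flat foot 52 (x) by 48 (y) by 6 mm, and at its -x end an upright plate 5 mm thick, 48 wide, reaching 32 mm above the foot's underside. Origin at the centre of the foot's underside, axes as the holder's. It stands on the deck in the channel, starting at x -48 to -32 mm in the holder's frame; home, against the stop, is x +2 mm.
- push_face (a point): Point on the -x face of the sign's upright plate, where a fingertip pushes: mid-width, 22 mm above the foot's underside (46 mm above the counter).
- tape: Bystander: roll of clear tape lying flat, 60 mm across, 22 mm high. Origin under its centre.
- spare_sign: Bystander: a second sign like the first, standing on the counter itself just beyond the holder. Not to be used.
- cap: Bystander: red bottle cap, 38 mm across, 18 mm high, beside the holder.
- carton: Bystander: small cardboard box 70 x 50 x 32 mm, beside the holder.
- syrup: Bystander: bottle of dark syrup, 68 mm across, 190 mm high, at one side of the counter.
- tahini: Bystander: bottle of pale tahini, 72 mm across, 200 mm high, at one side of the counter.
- jar: Bystander: jar, 70 mm across, 85 mm high, at the right.
Not all that is in view belongs to the job. What is shaped like the sign but black is not meant.

How it is judged:
By the outcome, as a careful person would: the job done as asked, in the order asked, and still so for the second after the job is handed in, with the robot touching nothing.
It also fails if it takes over 35 s, if anything falls off the work surface, if the arm or the gripper's body presses on something with over 40 N, if the wrist force passes 120 N, or if a joint passes its speed limit or range.

ROBOT

A 7-joint arm with a two-finger parallel gripper is mounted at the origin on the work surface. World frame = base frame: x ahead of the robot, y to its left, z up, the work surface at z = 0. Lengths are in m, angles in rad, forces in N, time in s.
With the tool pointing down it reaches from about 0.425 to 0.875 m from the base axis. Payload 4.7 kg.
Tool frame: the origin (TCP) lies on the mounting face of the last link; the fingertips stand 182 mm ahead of it and the grasp point (between the pads) lies 164 mm ahead of it; z points along the fingers, y is the direction in which the jaws open and shut (so a half turn about z gives the same grasp; the last joint's range is limited). The gripper opens to 87 mm and grips with 3 to 60 N. Pads are 19 mm wide; open, the fingers measure 117 mm over their backs; the gripper's body (75 mm by 190 mm) begins 51 mm behind the grasp point.
Start: joints at [-1.293, 0.321, -0.07, 1.45, 0.023, 1.371, -0.057], TCP at [0.17, 0.628, 0.405] pointing down, gripper open.
Joint ranges: [-2.86, 2.86], [-0.3, 2.09], [-1.38, 1.24], [0.06, 2.45], [-1.56, 4.7], [0.09, 2.05], [-2.69, 2.69]. Speed limits (rad/s): [2.57, 2.57, 3.14, 3.14, 3.14, 3.14, 3.14].

INTERFACE

Orientations are given as a rotation vector (axis times angle).
In Python, from bench import ctrl gives the robot as it stands. The module is installed in compiled form; this text tells all that it offers.
- The arm moves only by the tool play_rows, never from a script. Its argument "targets" is text: rows parted by semicolons, each of 7 numbers parted by spaces: the shift along the tool's x, y, z in cm, then the turn, a rotation vector about the tool's x, y, z in rad, then the opening, from -1 (shut) to 1 (fully open). In form: x y z ax ay az grip; .... A call has 1 to 20 rows; each row shifts and turns the pose as measured when the row begins, along the tool's axes as they then stand; what a row does not reach is not made up. A row lasts 1/8 s, in which the tool goes at most 62.5 mm and 10.7 degrees, less where a joint would pass 70% of its speed; a pose out of reach is approached as far as the arm can. A call is refused whole if a number of a shift passes 6.25 or a number of a turn 0.188, either way. A call with a gripper value outside its range is refused whole. The fingers move at their own pace and stop on an object; "newtons" is the grip in N (left out, the last holds). Time passes only in rows, so rows that do not move let the fingers close. It gives the time, the measured TCP pose, the force and the opening at its end, in the units of the state.
- ctrl.get_state(): the state, without advancing time (a new reading comes with each control period).
- ctrl.get_image(name): name is "side" or "top" or "wrist"; returns a dict with "pixels" (384x512x3 uint8, blue, green, red), "depth" (384x512 float32, m along the optical axis (not along the pixel's ray), 0 where there is no reading), "intrinsics" (3x3 intrinsics, pixels), "R" (3x3) and "t" (3): a world point X has camera coordinates R X + t. Camera axes: x right, y down, z forward; pixel columns grow to the right and rows downward; lengths in m; the calibration is good to about 2 mm. A picture is of the moment at which its call begins.
- ctrl.close_job(): hands the job in, once; it reports no verdict.
The state is a dict: "time": time; "joint_positions": joint angles; "qd": joint speeds; "joint_torque": joint torques, N m; "position": TCP position; "tool_rot": TCP orientation; "ft_force": force on the tool from outside, world axes, zero at the start; "torque": the same for the moment, N m; "grip_width": opening from 0.0 (shut) to 1.0 (fully open).
Only numpy, scipy, OpenCV 4.12 (cv2) and the standard library are available. Lean on these libraries where they do the work, as an engineer would, in place of code of your own. Each camera call takes 0.05 s, during which the arm holds its last target.

## Working session

There is one attempt and no reset: what is moved stays moved. The work goes in short steps, Python scripts to look and compute and a tool call to move; the robot and the scene stay as the last step left them, time stands still between calls to the robot, and variables do not carry over. Pictures are saved under pics/ and viewed, and the job is handed in when it is done.

Besides the shell and the picture viewer there is one more tool, called after "Request:" as a command line: name --argument value ..., lists and objects as JSON in quotes. play_rows: Moves the arm, as the interface text tells. Its arguments: {"type":"object","properties":{"targets":{"type":"string"},"newtons":{"type":"number"}},"required":["targets"]}

```bash
mkdir -p pics; cat > h.py <<'E'
import numpy as np, cv2
from bench import ctrl
def grab(n,tag):
    im=ctrl.get_image(n); cv2.imwrite(f'pics/{tag}.png',im['pixels']); np.savez(f'pics/{tag}.npz',**{k:np.array(v) for k,v in im.items()}); return im
def load(tag): return dict(np.load(f'pics/{tag}.npz'))
def px2w(im,u,v,d=None):
    K=im['intrinsics'];d=im['depth'][int(v),int(u)] if d is None else d
    c=np.array([(u-K[0,2])/K[0,0],(v-K[1,2])/K[1,1],1])*d
    return im['R'].T@(c-im['t'])
def w2px(im,X):
    c=im['R']@np.array(X)+im['t'];p=im['intrinsics']@c;return p[:2]/p[2]
def cloud(im):
    K=im['intrinsics'];v,u=np.mgrid[0:384,0:512];d=im['depth']
    c=np.stack([(u-K[0,2])/K[0,0]*d,(v-K[1,2])/K[1,1]*d,d],-1)
    return (c-im['t'])@im['R']
E
python3 - <<'E'
from h import *
print(ctrl.get_state())
for n in('side','top','wrist'): im=grab(n,n+'0'); print(n,-im['R'].T@im['t'],im['intrinsics'][0,0])
E
```

```text
{'time': 0.0, 'joint_positions': array([-1.2929094 ,  0.32182456, -0.0700947 ,  1.45168175,  0.02263104,
        1.37074787, -0.05692603]), 'qd': array([-5.64905760e-04, -1.00434376e-03, -9.22809395e-04, -5.58426682e-05,
        2.23685294e-04,  2.84894683e-04,  7.01764802e-04]), 'joint_torque': array([ 2.99107887e-04, -4.91294360e+01, -4.03776057e-01, -3.12525129e+01,
       -6.39297534e-02,  4.35497565e-02,  1.52661114e-04]), 'position': array([0.16945871, 0.62731604, 0.40365685]), 'tool_rot': array([-4.13107102e-01, -3.11418705e+00,  2.93768165e-03]), 'ft_force': array([0.35753209, 0.40711921, 1.34647456]), 'torque': array([0.02803837, 0.05729277, 0.01628664]), 'grip_width': 0.9959740161073386}
side [ 0.42403593 -1.02042522  0.96386986] 442.7262250618363
top [ 0.36909257 -0.02706682  1.27359078] 437.9427972207185
wrist [0.09645776 0.64661094 0.38326432] 292.67573240894245
```

View pics/side0.png

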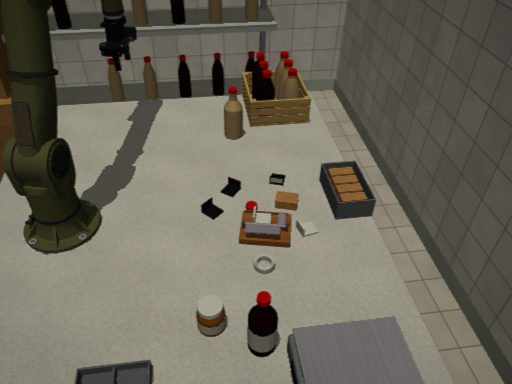

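View pics/top0.png

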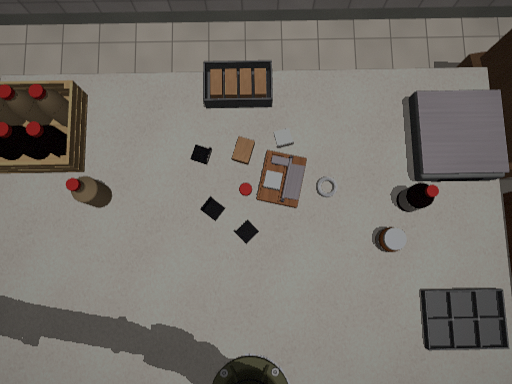

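View pics/wrist0.png

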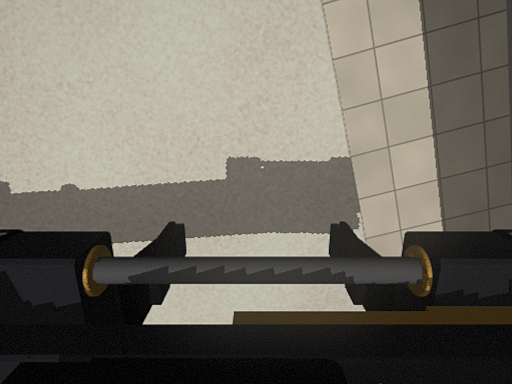

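```bash
python3 - <<'E'
from h import *
t=load('top0');s=load('side0')
a=cv2.resize(t['pixels'][125:235,190:345],None,fx=5,fy=5,interpolation=cv2.INTER_CUBIC)
cv2.imwrite('pics/topcrop.png',a[:600,:800])
b=cv2.resize(s['pixels'][190:260,225:325],None,fx=8,fy=8,interpolation=cv2.INTER_CUBIC)
cv2.imwrite('pics/sidecrop.png',b)
P=cloud(t)
sub=P[145:215,250:315]
z=sub[...,2]
print(np.round(z[::4,::4]*1000).astype(int))
for uv in [(272,180),(284,137),(293,181),(325,187),(246,189),(243,150)]: print(uv,px2w(t,*uv))
E
```

```text
[[  29    2    0   -1   -1    0    3   26   19    6    1    1   -1    3
     2    0    2]
 [  30    1   -2   -1    0    4    2    3    1    3    1   -4    3   -3
     1    1    2]
 [  35    3   -5    0   22   23   35   35   34   26    4    1    0    0
    -4   -2    1]
 [   2    2    0    1   26   24   46   40   43   23   48   26   26   25
    -6   -3   -3]
 [  -3    2    3   -3   35   24   45   44   45   42   49   26   21   22
     1    4    1]
 [   1   -2    0   -1   30   27   27   22   23   39   45   53   48   48
     2    1    0]
 [  -2   -2   -2    0   22   24   24   23   25   22   47   47   50   51
     3    3   -1]
 [   0   -4    3   24   33   30   27   32   30   44   42   47   49   52
     3    5   -3]
 [  -3   -1    3   30   31   33   30   31   26   49   48   49   50   53
     1    2    5]
 [  -1    2    1   34   31   29   31   29   33   44   43   47   51    0
    -2    1   -2]
 [  18    1    3   26   57   57   30   31   25   46   43   50   49    2
     1    3   -2]
 [  16   -3   22   23   23   22   32   42   26   48   46   49   52    2
    -2    3    1]
 [   4   -1   21   23   27   21   27   23   44   45   48   50   55    1
    -1    3    0]
 [   5   -1   25   26   22   27   20   32   47   46   51   50   51    0
     4    1    3]
 [   1    4    7    4   12   20   25   24   35   26   26   26    0    0
     2    3   -2]
 [  -3   -2    7    2   -1    2    1    1    3   13   24 1274    3    1
     2    6   -6]
 [  -1    4    3   -2    1    2    1    0    4    0    5   -1    6    1
    -2    5    2]
 [   0   -6    3    0   -1    6   -1   -1    1    3    2    1   -1   -2
     5    1   -1]]
(272, 180) [ 0.59962594 -0.07513972  0.0282933 ]
(284, 137) [ 0.73408133 -0.11521448  0.00481683]
(293, 181) [ 0.59181459 -0.13399733  0.04860328]
(325, 187) [ 0.58071495 -0.2319849   0.00067538]
(246, 189) [0.57698514 0.00073198 0.0145917 ]
(243, 150) [0.6890217  0.00724089 0.0336019 ]
```

View pics/topcrop.png

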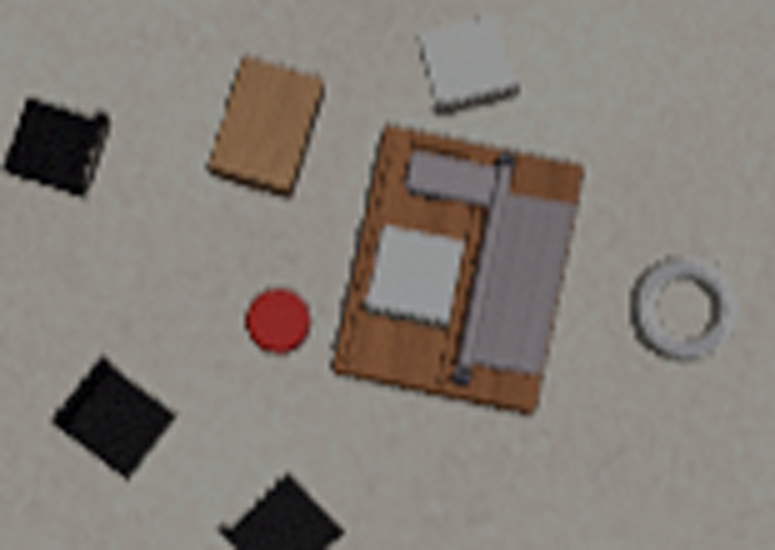

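View pics/sidecrop.png

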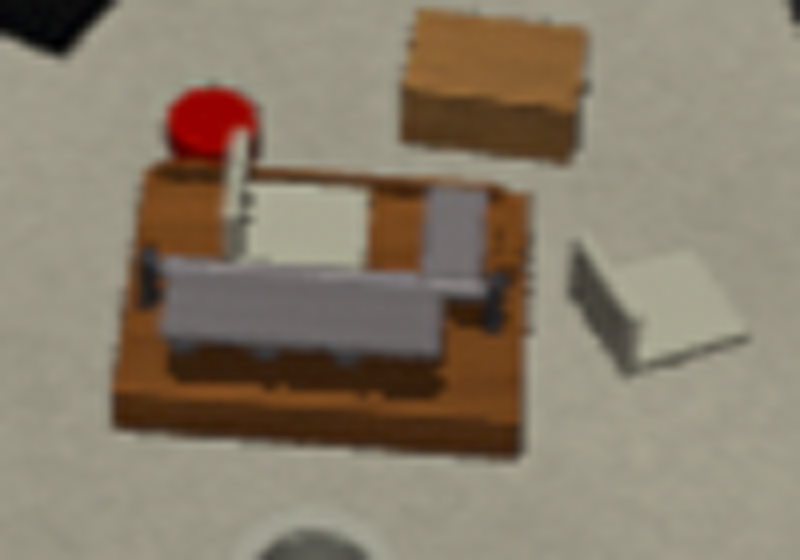

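```bash
cat > fit.py <<'E'
from h import *
from scipy.optimize import least_squares
t=load('top0');s=load('side0')
def T(x,y): return np.array([(x+.5)/5-.5+190,(y+.5)/5-.5+125])
def S(x,y): return np.array([(x+.5)/8-.5+225,(y+.5)/8-.5+190])
obs=[(t,T(387,125),(40,70,24)),(t,T(583,165),(40,-50,24)),(t,T(537,408),(-110,-50,24)),(t,T(335,368),(-110,70,24)),
(s,S(150,162),(-110,70,24)),(s,S(530,192),(40,70,24)),(s,S(116,402),(-110,-50,24)),(s,S(522,425),(40,-50,24)),(s,S(520,458),(40,-50,0)),(s,S(113,430),(-110,-50,0))]
def W(p,X):
    c,sn=np.cos(p[2]),np.sin(p[2]);X=np.array(X)/1000
    return np.array([p[0]+c*X[0]-sn*X[1],p[1]+sn*X[0]+c*X[1],X[2]])
def H(p,Wp):
    c,sn=np.cos(p[2]),np.sin(p[2]);d=np.array(Wp[:2])-p[:2]
    return np.array([c*d[0]+sn*d[1],-sn*d[0]+c*d[1],Wp[2]])*1000
if __name__=='__main__':
    for sel in (obs[:4],obs[4:],obs):
        f=lambda p:np.concatenate([w2px(o[0],W(p,o[2]))-o[1] for o in sel])
        r=least_squares(f,[.6,-.1,-.1]); print(r.x, np.abs(r.fun).max(), np.round(r.fun,1))
    p=r.x
    # sign: front plate top edge & cloud in holder frame
    for n,im in(('top',t),('side',s)):
        P=cloud(im).reshape(-1,3); h=np.array([H(p,q) for q in P[np.abs(P[:,0]-.6)<.2]]) 
        m=(h[:,0]>-115)&(h[:,0]<45)&(h[:,1]>12)&(h[:,1]<60)&(h[:,2]>10)&(h[:,2]<80)
        g=h[m]
        for x in range(-100,40,5):
            k=g[(g[:,0]>=x)&(g[:,0]<x+5)]
            if len(k): print(n,x,len(k),np.round(np.percentile(k[:,2],[10,50,90])))
    for n,im in(('top',t),('side',s)):
        for x in(-90,-42,5): print(n,x,w2px(im,W(p,(x,-33,50))))
    for X in [(-42,-33,50),(0,35,24),(0,39,24),(28,35,29)]:print(X,W(p,X))
E
python3 fit.py
```

```text
[ 0.63871471 -0.12118639 -0.22281038] 0.7165492801693745 [-0.4 -0.6  0.6 -0.5  0.2  0.7 -0.3  0.4]
[ 0.63784079 -0.12111299 -0.22597967] 1.4002025283394346 [-0.6  0.3  0.4 -0.2 -0.6 -1.4  0.6 -0.5  0.3  1.  -0.1  0.7]
[ 0.63817368 -0.12114811 -0.2249293 ] 1.3717227069222417 [-0.4 -0.5  0.6 -0.3  0.1  0.9 -0.4  0.5 -0.6  0.3  0.5 -0.2 -0.5 -1.4
  0.8 -0.6  0.4  0.9 -0.   0.8]
top -100 30 [20. 25. 28.]
top -95 31 [21. 24. 28.]
top -90 26 [21. 24. 27.]
top -85 28 [22. 24. 28.]
top -80 30 [22. 24. 27.]
top -75 59 [23. 43. 59.]
top -70 15 [54. 57. 60.]
top -65 19 [28. 30. 33.]
top -60 27 [26. 30. 33.]
top -55 27 [26. 31. 33.]
top -50 30 [28. 30. 33.]
top -45 27 [27. 31. 33.]
top -40 29 [28. 32. 34.]
top -35 29 [27. 31. 34.]
top -30 22 [28. 31. 34.]
top -25 29 [27. 31. 33.]
top -20 26 [22. 25. 27.]
top -15 26 [22. 25. 28.]
top -10 27 [21. 25. 27.]
top -5 27 [21. 25. 28.]
top 0 47 [22. 33. 44.]
top 5 27 [26. 41. 45.]
top 10 29 [26. 42. 45.]
top 15 30 [24. 42. 46.]
top 20 18 [25. 42. 44.]
top 25 18 [23. 28. 31.]
top 30 32 [23. 34. 39.]
top 35 19 [26. 32. 37.]
side -100 17 [21. 25. 29.]
side 
[... 404 characters left out ...]
. 32.]
side -15 14 [21. 24. 26.]
side -10 18 [23. 25. 26.]
side -5 13 [23. 25. 42.]
side 0 11 [38. 43. 44.]
side 5 18 [41. 42. 45.]
side 10 16 [40. 41. 44.]
side 15 11 [39. 41. 44.]
side 20 17 [22. 35. 43.]
side 25 13 [24. 31. 35.]
side 30 16 [28. 32. 35.]
side 35 14 [21. 23. 25.]
top -90 [293.33205538 197.89625171]
top -42 [296.56381089 181.51722301]
top 5 [299.69139887 165.66613117]
side -90 [246.07312796 228.4105265 ]
side -42 [262.70849857 229.56587347]
side 5 [279.07346923 230.70244082]
(-42, -33, 50) [ 0.58987143 -0.14394927  0.05      ]
(0, 35, 24) [ 0.64597999 -0.08702977  0.024     ]
(0, 39, 24) [ 0.64687214 -0.08313053  0.024     ]
(28, 35, 29) [ 0.67327466 -0.09327482  0.029     ]
```

Candidates (top view): white sign in the holder's channel (272,180), spare white sign beyond the holder on the counter (284,137), black look‑alikes (201,154), (212,208), (246,231). The one in the holder at (272,180) fits. The top crop confirms it stands between the rails at about (415,272), with its plate toward the robot and its foot toward the jaw (450,175). The press bar is at (525,285).

```bash
cat > go.py <<'E'
from h import *
from fit import W,H
from scipy.spatial.transform import Rotation as Ro
p=np.array([.63835,-.12115,-.2245])
def plan(hx,hy,tipz,yaw=0.):
    s=ctrl.get_state();R=Ro.from_rotvec(s['tool_rot']);
    a=p[2]+yaw; Y=np.array([-np.sin(a),np.cos(a),0]);Z=np.array([0,0,-1.]);X=np.cross(Y,Z)
    Rt=Ro.from_matrix(np.stack([X,Y,Z],1))
    tgt=W(p,(hx,hy,0));tgt[2]=tipz/1000+.182
    d=tgt-s['position']
    tip=s['position']+R.apply([0,0,.182])
    print('t',round(s['time'],2),'tipH',np.round(H(p,tip),1),'F',np.round(s['ft_force'],2),'grip',round(float(s['grip_width']),3))
    print('world d cm',np.round(d*100,2),'tool d cm',np.round(R.inv().apply(d)*100,2),'rotvec tool',np.round((R.inv()*Rt).as_rotvec(),3))
if __name__=='__main__':
    import sys; plan(*[float(a) for a in sys.argv[1:]])
E
python3 go.py -90 0 130
```

```text
t 0.15 tipH [-623.8  625.1  221.9] F [-0.33 -0.07 -0.22] grip 1.001
world d cm [ 38.12 -72.85  -9.19] tool d cm [-55.79 -60.38   9.28] rotvec tool [-0.001  0.    -0.039]
```

Request:
play_rows --targets "-4.8 -3.6 0 0 0 -0.01 0.24;-4.8 -3.6 0 0 0 -0.01 0.24;-4.8 -3.6 0 0 0 -0.01 0.24;-4.8 -3.6 0 0 0 -0.01 0.24;-4.8 -3.6 0 0 0 0 0.24;-4.8 -3.6 0 0 0 0 0.24;-4.8 -3.6 0 0 0 0 0.24;-3 -4.8 0 0 0 0 0.24;-3 -4.8 0 0 0 0 0.24;-3 -4.8 0 0 0 0 0.24;-3 -4.8 0 0 0 0 0.24;-3 -4.8 0 0 0 0 0.24;0 0 0 0 0 0 0.24" --newtons 20

```text
time: 1.78
position: [0.5403, 0.017, 0.4005]
tool_rot: [-0.346, -3.121, 0.006]
ft_force: [0.3, 0.8, -0.6]
grip_width: 0.619
```

```bash
python3 go.py -90 0 130
```

```text
t 1.77 tipH [-126.5  112.1  218.5] F [ 0.32  0.76 -0.58] grip 0.619
world d cm [  1.03 -11.82  -8.85] tool d cm [ -3.6  -11.27   8.89] rotvec tool [-0.004 -0.001  0.004]
```

Request:
play_rows --targets "-1.2 -3.6 2.5 0 0 0 0.24;-1.2 -3.6 2.5 0 0 0 0.24;-1.2 -3.6 2.5 0 0 0 0.24;0 0 0 0 0 0 0.24"

```text
time: 2.28
position: [0.5521, -0.0954, 0.323]
tool_rot: [-0.338, -3.121, 0.002]
ft_force: [-0.2, 0.2, 0.4]
grip_width: 0.619
```

```bash
python3 go.py -90 0 100
python3 - <<'E'
from h import *
for n in('wrist','top','side'): im=grab(n,n+'1')
E
```

```text
t 2.27 tipH [-90.1   5.6 141. ] F [-0.24  0.22  0.37] grip 0.619
world d cm [-0.15 -0.57 -4.1 ] tool d cm [ 0.02 -0.58  4.1 ] rotvec tool [-0.001 -0.002  0.009]
```

View pics/wrist1.png

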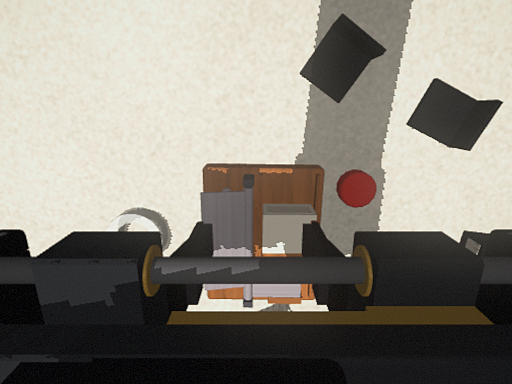

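View pics/side1.png

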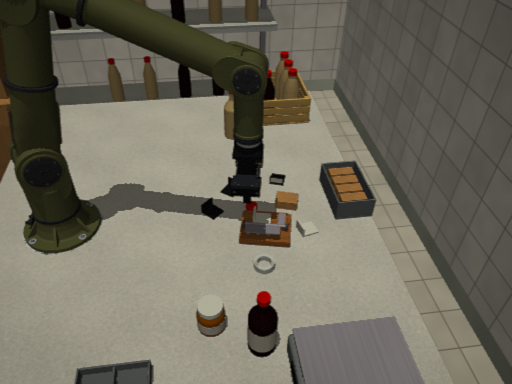

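```bash
python3 - <<'E'
from go import *
im=load('wrist1')
b=cv2.resize(im['pixels'][150:310,190:340],None,fx=5,fy=3.75,interpolation=cv2.INTER_CUBIC)
b=cv2.resize(im['pixels'][155:305,190:340],None,fx=4,fy=4,interpolation=cv2.INTER_CUBIC)
cv2.imwrite('pics/wc.png',b)
for X in [(-110,70,24),(-110,-50,24),(-92,-47,52),(-92,-10,46),(-74,11,56),(-74,59,56),(-95,-4,48)]: print(X,(w2px(im,W(p,X))-[190,155]+.5)*4-.5)
print(im['depth'][215:245:4,270:310:8])
E
```

```text
(-110, 70, 24) [539.03192731  50.95519501]
(-110, -50, 24) [42.79330309 47.08026718]
(-92, -47, 52) [ 36.42940051 151.02545947]
(-92, -10, 46) [203.80916246 144.92533075]
(-74, 11, 56) [295.69869116 235.14085607]
(-74, 59, 56) [509.8636447  236.77917996]
(-95, -4, 48) [229.8036667  134.77883809]
[[0.26262924 0.26440734 0.2626846  0.26332983 0.26372656]
 [0.26439986 0.26420096 0.26406404 0.26553667 0.2642089 ]
 [0.2932689  0.29346892 0.29363325 0.29395148 0.29190004]
 [0.29426965 0.29442847 0.29440004 0.29547602 0.2940807 ]
 [0.29556462 0.295943   0.2955452  0.29507938 0.29475906]
 [0.29773718 0.2973134  0.29776186 0.29829162 0.2969574 ]
 [0.29784536 0.29722673 0.29875934 0.29916814 0.29760775]
 [0.29938358 0.30006528 0.29977605 0.29937255 0.17801042]]
```

View pics/wc.png

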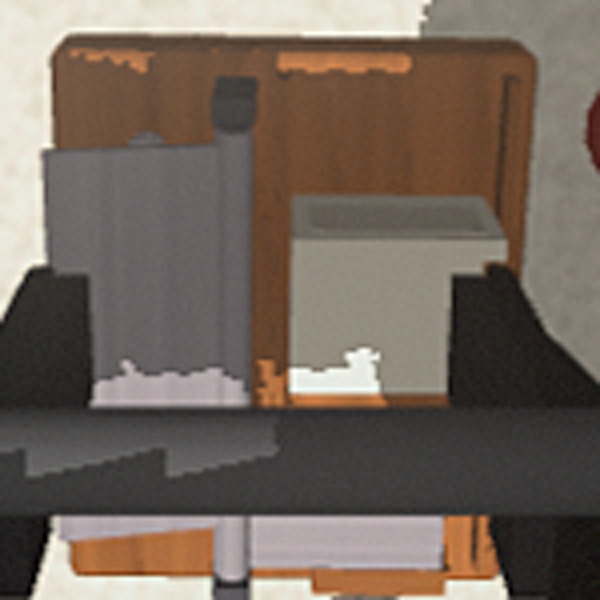

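Request:
play_rows --targets "0 -0.6 4 0 0 0.009 0.24;0 0 2.5 0 0 0 0.24;0 0 1.3 0 0 0 0.24;0 0 0 0 0 0 0.24"

```text
time: 2.92
position: [0.5554, -0.0899, 0.2492]
tool_rot: [0.324, 3.115, 0.01]
ft_force: [-0.1, -0.3, -0.4]
grip_width: 0.62
```

```bash
python3 go.py -89 0 55
python3 - <<'E'
from h import *
im=grab('wrist','wrist2');b=cv2.resize(im['pixels'][130:310,150:360],None,fx=3.5,fy=3.3,interpolation=cv2.INTER_CUBIC);cv2.imwrite('pics/w2c.png',b)
im=grab('side','side2');b=cv2.resize(im['pixels'][180:260,220:325],None,fx=7,fy=7,interpolation=cv2.INTER_CUBIC);cv2.imwrite('pics/s2c.png',b)
E
```

```text
t 2.92 tipH [-86.2  13.4  67.2] F [-0.11 -0.29 -0.35] grip 0.62
world d cm [-0.38 -1.14 -1.22] tool d cm [ 0.15 -1.21  1.21] rotvec tool [0.008 0.009 0.017]
```

View pics/w2c.png

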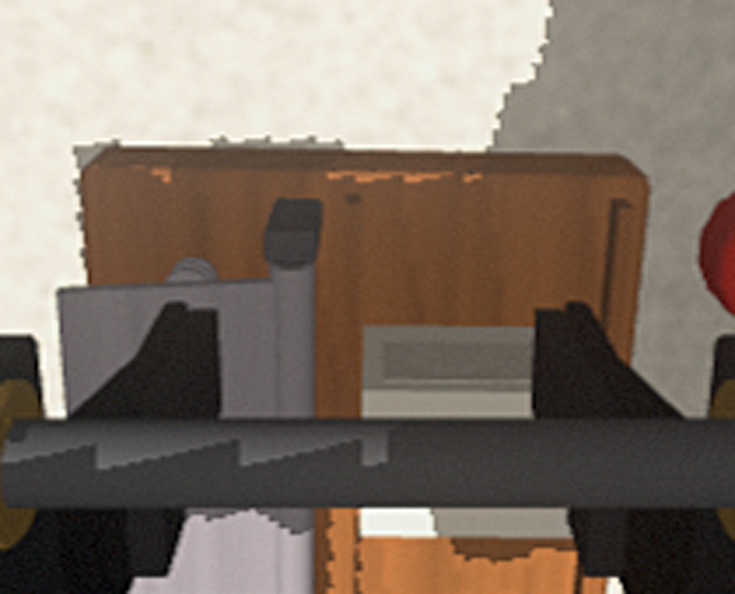

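View pics/s2c.png

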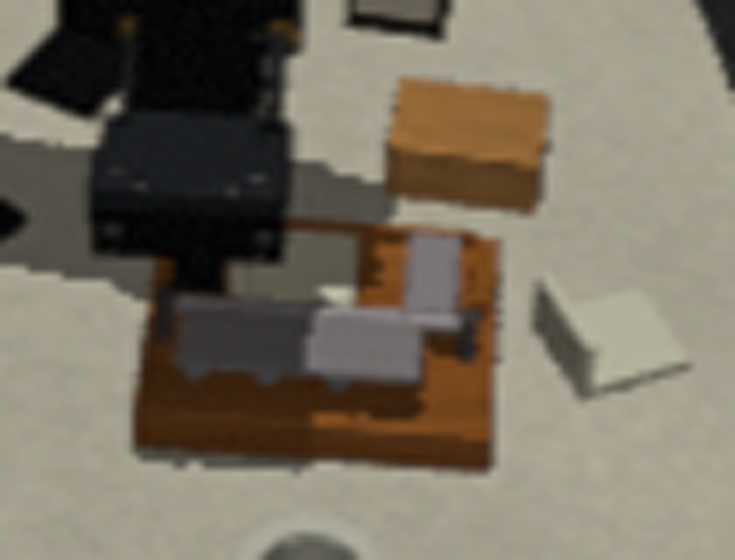

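Request:
play_rows --targets "0.1 -0.6 0 0.008 0.009 0.017 0.24;0.05 -0.6 0 0 0 0 0.24;0 0 0 0 0 0 0.24"

```text
time: 3.4
position: [0.5525, -0.1032, 0.2528]
tool_rot: [0.355, 3.116, -0.001]
ft_force: [-0.3, 0.7, 0.0]
grip_width: 0.62
```

```bash
python3 go.py -89 0 55
```

```text
t 3.4 tipH [-86.7  -1.6  70.8] F [-0.3   0.68  0.04] grip 0.62
world d cm [-0.09  0.18 -1.58] tool d cm [0.14 0.16 1.58] rotvec tool [ 0.     0.005 -0.002]
```

Request:
play_rows --targets "0.15 0.15 0.5 0 0.005 0 0.24;0 0 0.5 0 0 0 0.24;0 0 0.4 0 0 0 0.24;0 0 0 0 0 0 0.24"

```text
time: 3.9
position: [0.5512, -0.1011, 0.2375]
tool_rot: [-0.355, -3.121, -0.001]
ft_force: [0.7, -0.1, -0.4]
grip_width: 0.623
```

```bash
python3 go.py -89 0 42
```

```text
t 3.9 tipH [-89.6   0.2  55.5] F [ 0.71 -0.11 -0.36] grip 0.623
world d cm [ 0.04 -0.03 -1.35] tool d cm [-0.05 -0.02  1.35] rotvec tool [ 0.    -0.001 -0.002]
```

Aligned: tips at x −90, y 0, about 55 mm high. Now I press down.

Request:
play_rows --targets "0 0 0.4 0 0 0 0.24;0 0 0.4 0 0 0 0.24;0 0 0.3 0 0 0 0.24;0 0 0.2 0 0 0 0.24;0 0 0 0 0 0 0.24"

```text
time: 4.53
position: [0.5513, -0.102, 0.2254]
tool_rot: [-0.356, -3.121, -0.0]
ft_force: [-1.4, 0.6, 6.5]
grip_width: 0.62
```

```bash
python3 go.py -89 0 42
python3 - <<'E'
from h import *
im=grab('wrist','wrist3');b=cv2.resize(im['pixels'][130:310,150:360],None,fx=3.5,fy=3.3,interpolation=cv2.INTER_CUBIC);cv2.imwrite('pics/w3c.png',b)
im=grab('side','side3');b=cv2.resize(im['pixels'][180:260,220:325],None,fx=7,fy=7,interpolation=cv2.INTER_CUBIC);cv2.imwrite('pics/s3c.png',b)
E
```

```text
t 4.53 tipH [-89.2  -0.7  43.4] F [-1.44  0.64  6.5 ] grip 0.62
world d cm [ 0.02  0.07 -0.14] tool d cm [-0.01  0.07  0.14] rotvec tool [ 0.    -0.001 -0.003]
```

View pics/w3c.png

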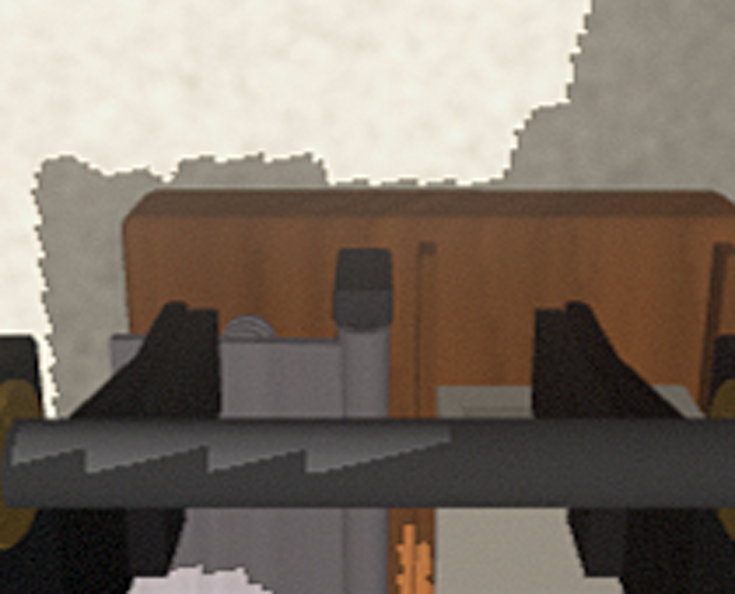

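View pics/s3c.png

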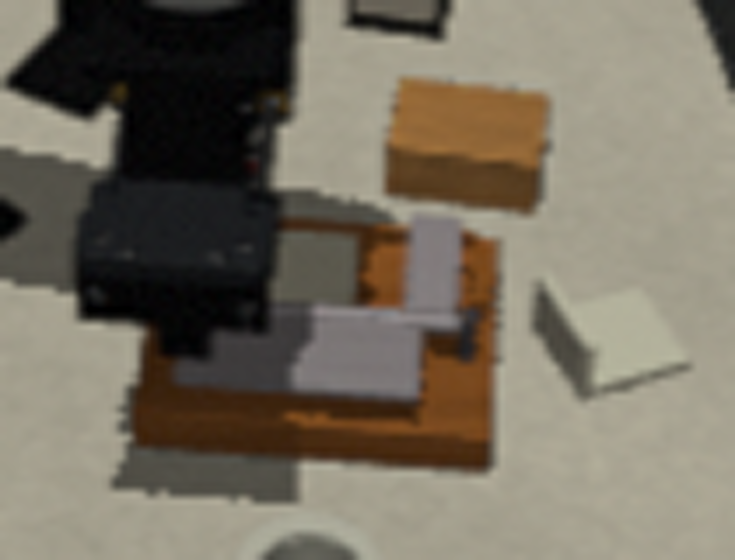

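Request:
play_rows --targets "0 0 0.2 0 0 0 0.24;0 0 0.1 0 0 0 0.24;0 0 0 0 0 0 0.24"

```text
time: 5.0
position: [0.5514, -0.1023, 0.224]
tool_rot: [-0.357, -3.121, -0.002]
ft_force: [-2.9, 0.7, 6.0]
grip_width: 0.619
```

```bash
python3 go.py -24 0 41
python3 - <<'E'
from h import *
from fit import H
from go import p
im=load('side3');P=cloud(im)
# jaw top height
h=np.array([H(p,q) for q in P[200:250,250:300].reshape(-1,3)])
m=(h[:,0]>3)&(h[:,0]<20)&(h[:,1]>30)&(h[:,1]<46)&(h[:,2]>30);print(np.median(h[m],0),m.sum())
E
```

```text
t 5.0 tipH [-89.1  -0.7  42. ] F [-2.91  0.69  6.  ] grip 0.619
world d cm [ 6.35 -1.36 -0.1 ] tool d cm [-6.49  0.11  0.09] rotvec tool [ 0.001 -0.001 -0.003]
[12.18407162 38.55722262 52.4155872 ] 30
```

Request:
play_rows --targets "-0.4 0.02 0.03 0 0 0 0.24;-0.4 0.01 0.03 0 0 0 0.24;-0.4 0.01 0.02 0 0 0 0.24;-0.4 0.01 0.02 0 0 0 0.24;0 0 0.02 0 0 0 0.24"

```text
time: 5.62
position: [0.5634, -0.1062, 0.2231]
tool_rot: [-0.359, -3.106, -0.006]
ft_force: [-0.8, -0.3, 6.6]
grip_width: 0.62
```

```bash
python3 go.py -34 0 41
python3 - <<'E'
from h import *
im=grab('side','side4');b=cv2.resize(im['pixels'][180:260,220:325],None,fx=7,fy=7,interpolation=cv2.INTER_CUBIC);cv2.imwrite('pics/s4c.png',b)
from fit import H
from go import p
P=cloud(im)
h=np.array([H(p,q) for q in P[200:250,250:300].reshape(-1,3)])
m=(h[:,0]>3)&(h[:,0]<20)&(h[:,1]>30)&(h[:,1]<46)&(h[:,2]>30);print(np.median(h[m],0),m.sum())
E
```

```text
t 5.62 tipH [-79.3  -1.7  41.1] F [-0.85 -0.28  6.57] grip 0.62
world d cm [ 4.18 -0.74 -0.01] tool d cm [-4.24  0.23 -0.06] rotvec tool [ 0.002 -0.016 -0.006]
[12.0188513  37.98332998 55.9153985 ] 26
```

View pics/s4c.png

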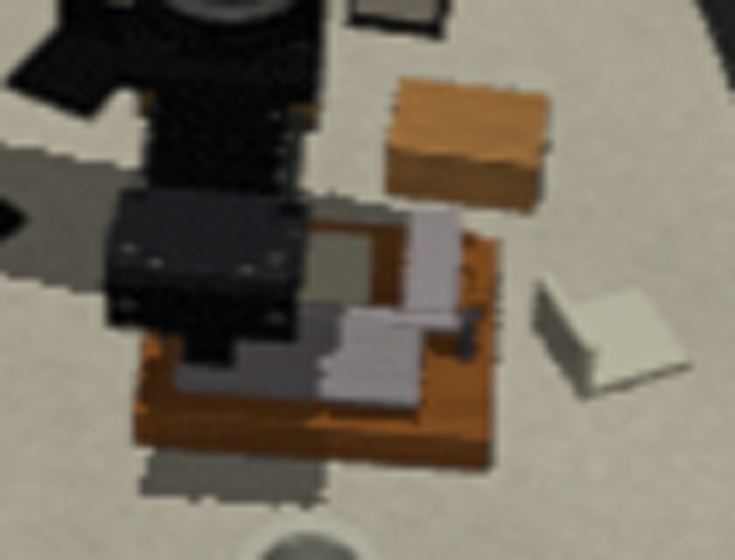

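Request:
play_rows --targets "-0.5 0.08 0.0 0 -0.008 -0.003 0.24;-0.5 0.08 0.0 0 -0.008 -0.003 0.24;-0.5 0.07 0.0 0 0 0 0.24;-0.5 0.02 0.0 0 0 0 0.24;0 0 0 0 0 0 0.24"

```text
time: 6.3
position: [0.5794, -0.1099, 0.2232]
tool_rot: [-0.354, -3.107, -0.005]
ft_force: [0.2, 0.1, 6.2]
grip_width: 0.619
```

```bash
cat > chk.py <<'E'
import sys
from h import *
from fit import H
from go import p
n=sys.argv[1]
im=grab('side','side'+n);b=cv2.resize(im['pixels'][180:260,220:325],None,fx=7,fy=7,interpolation=cv2.INTER_CUBIC);cv2.imwrite(f'pics/s{n}c.png',b)
P=cloud(im)
h=np.array([H(p,q) for q in P[200:250,250:300].reshape(-1,3)])
m=(h[:,0]>3)&(h[:,0]<20)&(h[:,1]>30)&(h[:,1]<46)&(h[:,2]>30);print('jaw top',np.median(h[m],0),m.sum())
E
python3 go.py -34 0 41; python3 chk.py 5
```

```text
t 6.3 tipH [-62.7  -2.   41.2] F [0.17 0.13 6.21] grip 0.619
world d cm [ 2.58 -0.36 -0.02] tool d cm [-2.6   0.23 -0.02] rotvec tool [ 0.001 -0.015 -0.002]
jaw top [11.00223391 38.07460082 55.91240204] 25
```

View pics/s5c.png

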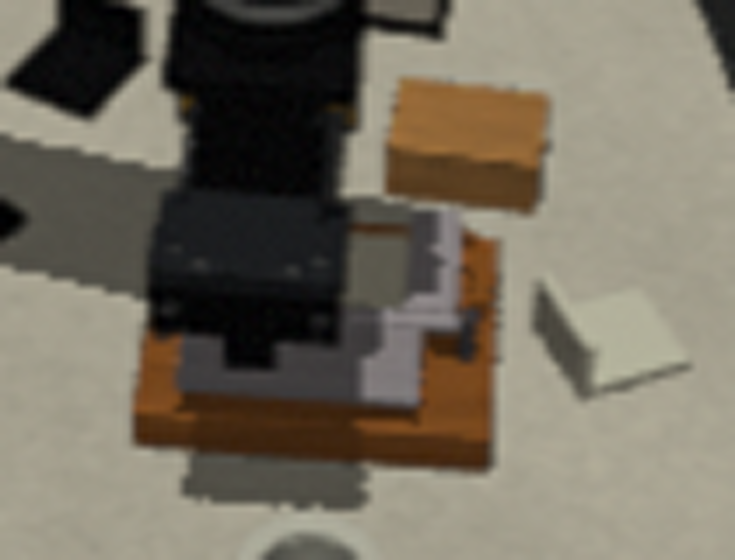

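Request:
play_rows --targets "-0.5 0.12 0.0 0 -0.008 0 0.24;-0.5 0.12 0.0 0 -0.008 0 0.24;-0.5 0.1 0.0 0 0 0 0.24;-0.4 0.05 0.0 0 0 0 0.24;0 0 0 0 0 0 0.24"

```text
time: 6.98
position: [0.5946, -0.1125, 0.2236]
tool_rot: [-0.359, -3.107, -0.002]
ft_force: [-1.4, 0.4, 7.0]
grip_width: 0.623
```

```bash
python3 go.py -34 0 41; python3 chk.py 6
```

```text
t 6.97 tipH [-47.1  -1.3  41.6] F [-1.41  0.39  6.96] grip 0.623
world d cm [ 1.06 -0.1  -0.06] tool d cm [-1.06  0.14  0.04] rotvec tool [-0.    -0.014 -0.006]
jaw top [13.27978025 37.66908317 54.93555323] 29
```

View pics/s6c.png

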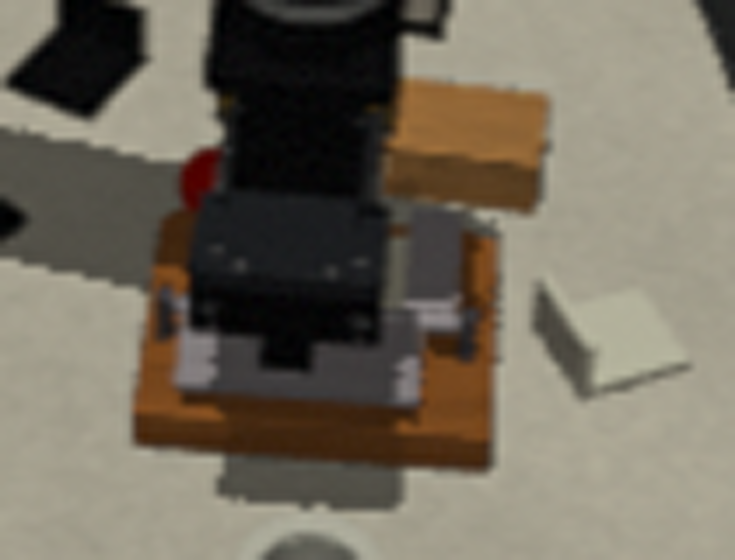

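Request:
play_rows --targets "-0.4 0.06 0.04 0 -0.008 -0.003 0.24;-0.4 0.04 0.02 0 -0.006 -0.003 0.24;-0.3 0.03 0.0 0 0 0 0.24;0 0 0 0 0 0 0.24"

```text
time: 7.52
position: [0.6025, -0.1148, 0.2236]
tool_rot: [-0.353, -3.111, -0.002]
ft_force: [-1.5, 0.4, 5.9]
grip_width: 0.618
```

```bash
python3 go.py -34 0 41; python3 chk.py 7
```

```text
t 7.53 tipH [-38.4  -1.7  41.6] F [-1.5   0.41  5.95] grip 0.618
world d cm [ 0.27  0.12 -0.06] tool d cm [-0.24  0.18  0.06] rotvec tool [ 0.    -0.011 -0.001]
jaw top [11.01765276 37.44608923 55.04001799] 27
```

Approximately 5 mm remain by calculation, so I use small steps and watch the force.

Request:
play_rows --targets "-0.25 0.05 0.02 0 -0.008 0 0.24;-0.2 0.03 0.01 0 0 0 0.24;0 0 0 0 0 0 0.24"

```text
time: 7.95
position: [0.6048, -0.1154, 0.2241]
tool_rot: [-0.353, -3.11, -0.003]
ft_force: [-0.6, 0.5, 6.1]
grip_width: 0.624
```

```bash
python3 go.py -34 0 41; python3 - <<'E'
from h import *
im=grab('wrist','wrist8');b=cv2.resize(im['pixels'][130:310,150:360],None,fx=3.5,fy=3.3,interpolation=cv2.INTER_CUBIC);cv2.imwrite('pics/w8c.png',b)
E
```

```text
t 7.95 tipH [-36.2  -1.7  42.1] F [-0.63  0.48  6.15] grip 0.624
world d cm [ 0.05  0.18 -0.11] tool d cm [-0.01  0.18  0.11] rotvec tool [ 0.001 -0.012 -0.002]
```

View pics/w8c.png

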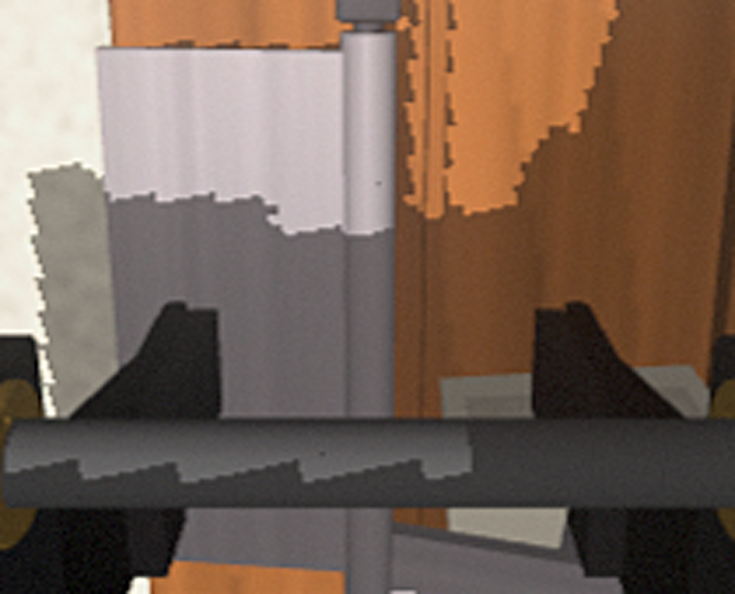

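```bash
python3 - <<'E'
from h import *
from go import p,W
for n in('wrist3','wrist8'):
    im=load(n) if n=='wrist8' else load('wrist3')
    f=lambda X:np.round((w2px(im,W(p,X))-[150,130]+.5)*[3.5,3.3]-.5,0)
    for x in((-76,-74,-72) if n=='wrist3' else (-30,-28,-26,-24,-22)): print(n,x,f((x,15,24)),f((x,55,24)))
    print(f((-92,-47,37)),f((-110,-50,24)))
E
```

```text
wrist3 -76 [460. 373.] [666. 373.]
wrist3 -74 [459. 382.] [665. 382.]
wrist3 -72 [459. 391.] [665. 390.]
[117. 328.] [111. 216.]
wrist8 -30 [466. 346.] [676. 345.]
wrist8 -28 [466. 355.] [675. 354.]
wrist8 -26 [466. 364.] [674. 363.]
wrist8 -24 [466. 373.] [674. 373.]
wrist8 -22 [465. 382.] [673. 381.]
[99. 45.] [ 93. -64.]
```

Request:
play_rows --targets "-0.15 0.1 0.05 0 -0.006 0 0.24;-0.15 0.1 0.02 0 -0.006 0 0.24;0 0 0 0 0 0 0.24"

```text
time: 8.38
position: [0.6047, -0.1152, 0.2241]
tool_rot: [-0.354, -3.11, -0.002]
ft_force: [-0.6, 0.9, 5.5]
grip_width: 0.616
```

```bash
python3 go.py -34 0 41; python3 - <<'E'
from h import *
im=grab('wrist','wrist9');b=cv2.resize(im['pixels'][130:310,150:360],None,fx=3.5,fy=3.3,interpolation=cv2.INTER_CUBIC);cv2.imwrite('pics/w9c.png',b)
from go import p,W
f=lambda X:np.round((w2px(im,W(p,X))-[150,130]+.5)*[3.5,3.3]-.5,0)
for x in (-26,-24,-22): print(x,f((x,15,24)),f((x,55,24)))
E
python3 chk.py 9
```

```text
t 8.38 tipH [-36.2  -1.8  42.1] F [-0.62  0.91  5.53] grip 0.616
world d cm [ 0.05  0.17 -0.11] tool d cm [-0.01  0.17  0.11] rotvec tool [-0.    -0.011 -0.002]
-26 [466. 364.] [675. 364.]
-24 [466. 373.] [674. 373.]
-22 [466. 382.] [673. 382.]
jaw top [10.89911329 38.17294785 55.12323245] 29
```

View pics/w9c.png

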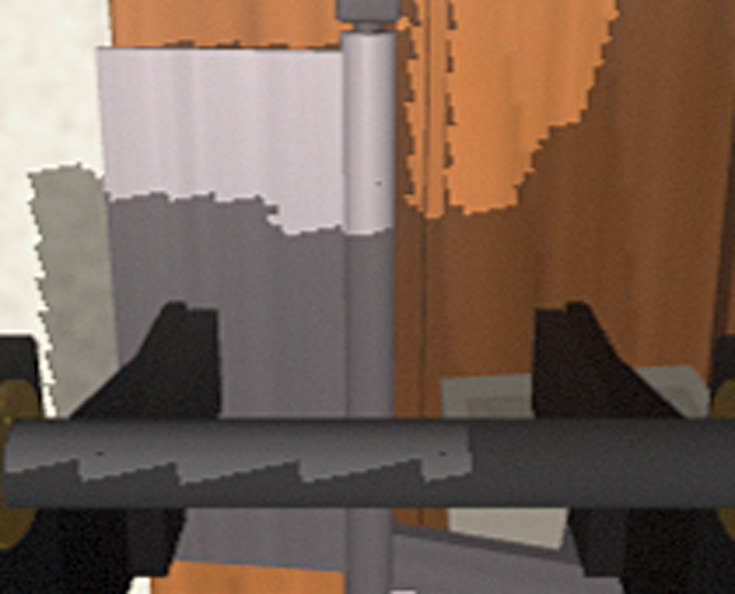

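View pics/s9c.png

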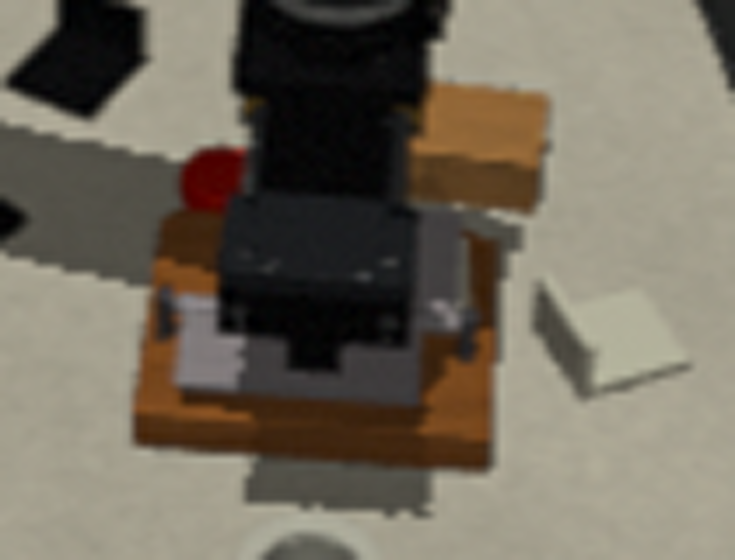

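Request:
play_rows --targets "-0.3 0 0.04 0 -0.008 0 0.24;-0.4 0 0.04 0 0 0 0.24"

```text
time: 8.72
position: [0.6068, -0.1159, 0.2229]
tool_rot: [-0.351, -3.1, -0.006]
ft_force: [-12.9, 2.0, 13.5]
grip_width: 0.621
```

```bash
python3 go.py -34 0 41
```

```text
t 8.72 tipH [-35.9  -1.7  40.9] F [-12.91   2.04  13.49] grip 0.621
world d cm [-0.16  0.24  0.01] tool d cm [ 0.21  0.19 -0.01] rotvec tool [ 0.001 -0.022 -0.001]
```

Request:
play_rows --targets "0.1 0 0 0 0 0 0.24"

```text
time: 8.85
position: [0.6062, -0.1159, 0.2237]
tool_rot: [-0.35, -3.101, -0.006]
ft_force: [3.4, -0.0, 6.3]
grip_width: 0.618
```

```bash
python3 go.py -34 0 41; python3 - <<'E'
from h import *
im=grab('wrist','wrist10');b=cv2.resize(im['pixels'][130:310,150:360],None,fx=3.5,fy=3.3,interpolation=cv2.INTER_CUBIC);cv2.imwrite('pics/w10c.png',b)
from go import p,W
f=lambda X:np.round((w2px(im,W(p,X))-[150,130]+.5)*[3.5,3.3]-.5,0)
for x in (-26,-24,-22): print(x,f((x,15,24)),f((x,55,24)))
E
```

```text
t 8.85 tipH [-36.3  -1.7  41.8] F [ 3.38 -0.02  6.27] grip 0.618
world d cm [-0.1   0.23 -0.07] tool d cm [0.15 0.2  0.08] rotvec tool [ 0.002 -0.021 -0.   ]
-26 [466. 366.] [675. 366.]
-24 [466. 375.] [674. 375.]
-22 [465. 384.] [673. 384.]
```

View pics/w10c.png

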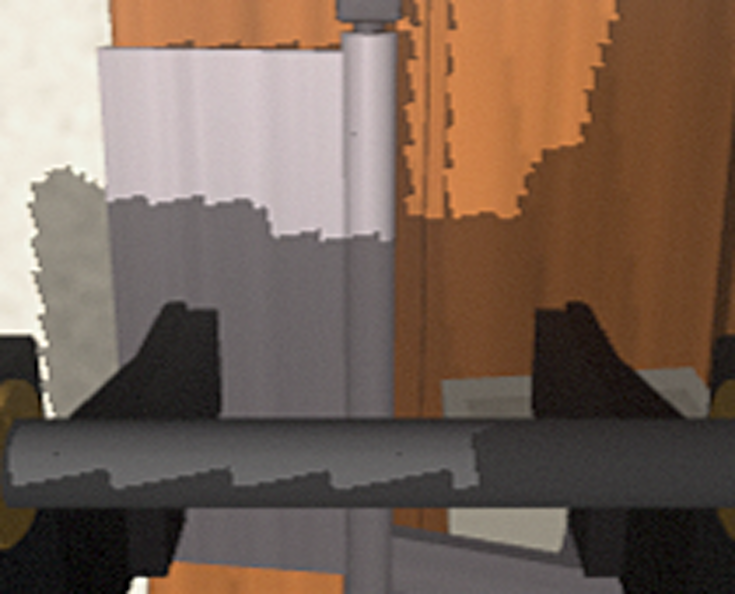

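```bash
python3 - <<'E'
from h import *
from go import p,W
from fit import H
for n in('wrist3','wrist10'):
    im=load(n);P=cloud(im)
    # rows 238..256 , cols 276..300 (left part), 335-352
    for c0,c1 in((278,300),(322,350)):
        for r in range(236,258,2):
            h=np.array([H(p,q) for q in P[r,c0:c1]]);print(n,c0,r,np.round(np.median(h,0),1))
b=cv2.resize(load('wrist10')['pixels'][225:300,255:365],None,fx=7,fy=7,interpolation=cv2.INTER_CUBIC);cv2.imwrite('pics/w10d.png',np.clip(b.astype(float)*1.5,0,255).astype(np.uint8))
E
```

```text
wrist3 278 236 [-80.8  20.1  23.5]
wrist3 278 238 [-79.5  20.   23.9]
wrist3 278 240 [-77.9  20.1  23.6]
wrist3 278 242 [-76.4  20.2  23.7]
wrist3 278 244 [-74.9  20.1  23.6]
wrist3 278 246 [-73.3  20.2  23.4]
wrist3 278 248 [-73.1  20.   26. ]
wrist3 278 250 [-73.2  19.7  28.9]
wrist3 278 252 [-73.1  19.4  31.7]
wrist3 278 254 [-73.7  19.   35.5]
wrist3 278 256 [-121.1    8.5  125. ]
wrist3 322 236 [-80.7  51.6  23.6]
wrist3 322 238 [-79.3  51.3  23.7]
wrist3 322 240 [-78.   51.8  24.1]
wrist3 322 242 [-76.4  52.3  23.9]
wrist3 322 244 [-75.2  52.3  24.5]
wrist3 322 246 [-85.8  44.8  48.4]
wrist3 322 248 [-98.2  36.4  75.2]
wrist3 322 250 [-98.8  36.1  78.5]
wrist3 322 252 [-99.2  35.6  81.1]
wrist3 322 254 [-99.2  35.1  83.2]
wrist3 322 256 [-121.1   22.7  125.2]
wrist10 278 236 [-29.1  18.8  23.6]
wrist10 278 238 [-27.6  18.8  23.3]
wrist10 278 240 [-26.2  18.9  23.6]
wrist10 278 242 [-24.9  18.9  23.9]
wrist10 278 244 [-23.7  18.9  24.5]
wrist10 278 246 [-23.5  18.6  27.2]
wrist10 278 248 [-23.5  18.3  30.1]
wrist10 278 250 [-23.7  18.   33.4]
wrist10 278 252 [-23.9  17.6  36.5]
wrist10 278 254 [-23.9  17.4  39.3]
wrist10 278 256 [-66.5   7.2 124. ]
wrist10 322 236 [-29.1  50.2  23.7]
wrist10 322 238 [-27.7  50.5  23.9]
wrist10 322 240 [-26.3  50.3  23.8]
wrist10 322 242 [-25.7  50.1  25.9]
wrist10 322 244 [-25.8  49.4  29.1]
wrist10 322 246 [-35.1  42.4  51.5]
wrist10 322 248 [-44.6  35.5  73.5]
wrist10 322 250 [-45.6  34.8  77.7]
wrist10 322 252 [-45.4  34.3  79.4]
wrist10 322 254 [-45.4  33.9  81.5]
wrist10 322 256 [-66.6  21.4 124.3]
```

View pics/w10d.png

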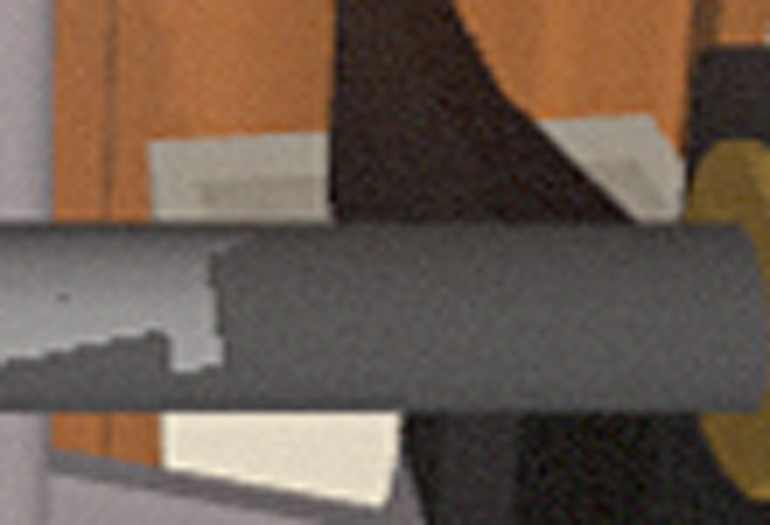

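The foot is under the jaw and against something hard, since the force rose to 13 N. The sign is yawed about 0.06 rad, though: its +y side lags, with the plate at −23.5 near y 19 and −25.7 near y 50. I'll keep the bar down, back off, move the pushing finger toward +y, and push it square.

Request:
play_rows --targets "0.3 0 0.03 0 -0.01 0 0.24;0.1 0.1 0.03 0 -0.01 0 0.36;0 0.25 0.02 0 0 0 0.48;0 0.25 0.02 0 0 0 0.58;0 0.25 0.02 0 0 0 0.64;0 0.15 0 0 0 0 0.64"

```text
time: 9.65
position: [0.6045, -0.1067, 0.2262]
tool_rot: [0.354, 3.12, 0.002]
ft_force: [-2.4, -1.0, 5.2]
grip_width: 0.814
```

```bash
python3 go.py -36 9 41; python3 chk.py 11
```

```text
t 9.65 tipH [-36.    6.8  44.2] F [-2.38 -1.05  5.2 ] grip 0.814
world d cm [ 0.07  0.23 -0.32] tool d cm [-0.02  0.24  0.32] rotvec tool [ 0.001  0.001 -0.002]
jaw top [13.46706245 38.39436388 51.91932906] 29
```

View pics/s11c.png

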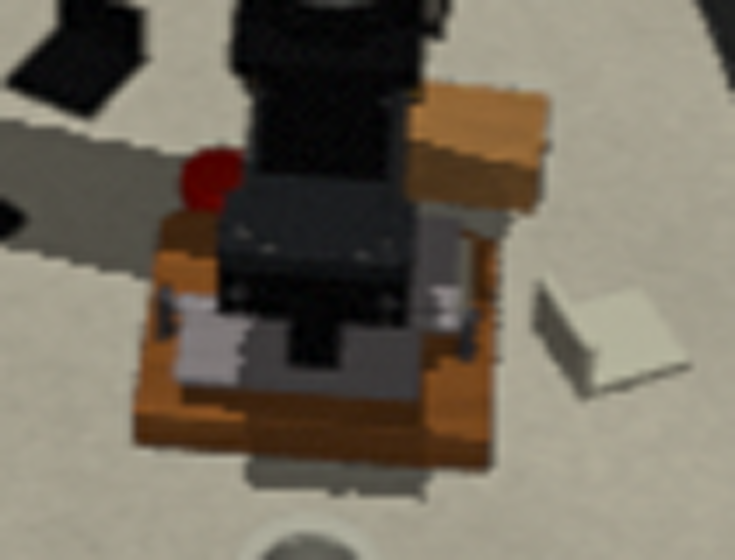

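Request:
play_rows --targets "0 0.1 0.2 0 0 0 0.64;-0.1 0.05 0.15 0 0 0 0.64;-0.3 0 0.03 0 0 0 0.64;-0.4 0 0.03 0 0 0 0.64"

```text
time: 10.2
position: [0.6083, -0.1074, 0.2227]
tool_rot: [-0.354, -3.106, -0.006]
ft_force: [-11.9, 3.0, 10.5]
grip_width: 0.82
```

```bash
python3 go.py -36 9 41; python3 - <<'E'
from h import *
from go import p
from fit import H
im=grab('wrist','wrist12');P=cloud(im)
b=cv2.resize(im['pixels'][225:300,255:365],None,fx=7,fy=7,interpolation=cv2.INTER_CUBIC);cv2.imwrite('pics/w12d.png',np.clip(b.astype(float)*1.5,0,255).astype(np.uint8))
h=np.array([H(p,q) for q in P[225:256,255:365].reshape(-1,3)])
for y in range(8,64,4):
    m=(abs(h[:,1]-y)<2)&(h[:,2]>26)&(h[:,2]<40)&(h[:,0]>-30)&(h[:,0]<-18)
    if m.sum()>3: print(y,m.sum(),np.round(np.median(h[m,0]),1))
E
```

```text
t 10.2 tipH [-35.2   7.1  40.7] F [-11.89   3.04  10.51] grip 0.82
world d cm [-0.3   0.31  0.03] tool d cm [ 0.37  0.23 -0.03] rotvec tool [ 0.002 -0.016 -0.003]
8 65 -24.4
12 21 -23.3
16 62 -23.5
20 57 -23.6
24 56 -23.7
28 57 -23.7
32 59 -23.7
36 61 -23.6
40 57 -23.6
44 27 -23.5
```

View pics/w12d.png

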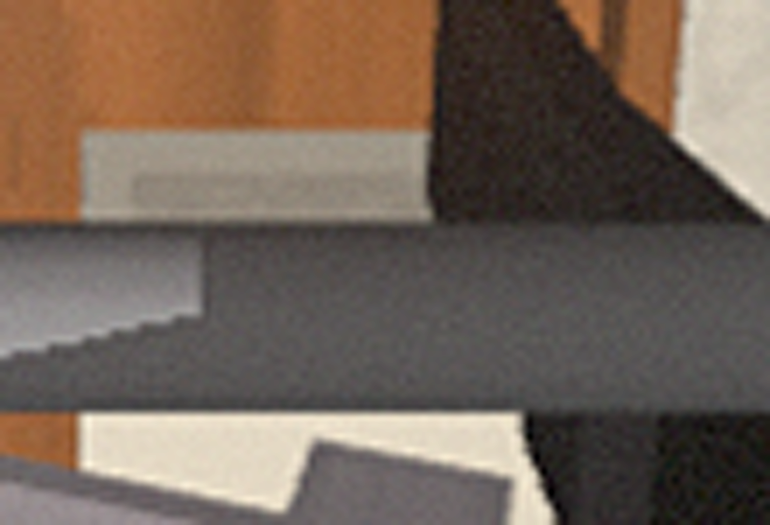

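The sign is now square and at the stop: the plate is uniformly at −23.6 (home −24), with 12 N push back. I back off a few mm, then lift.

Request:
play_rows --targets "0.3 0 0.05 0 -0.008 0 0.64;0.4 0 0.03 0 0 0 0.64;0.2 0 0.02 0 0 0 0.64"

```text
time: 10.62
position: [0.6035, -0.1064, 0.2258]
tool_rot: [0.353, 3.115, 0.002]
ft_force: [-1.2, 0.4, 5.5]
grip_width: 0.821
```

```bash
python3 go.py -42 7 41
```

```text
t 10.62 tipH [-36.1   7.   43.8] F [-1.17  0.36  5.52] grip 0.821
world d cm [-0.45  0.15 -0.28] tool d cm [0.47 0.04 0.28] rotvec tool [ 0.002  0.006 -0.001]
```

Request:
play_rows --targets "0.4 0 0.08 0 0 0 0.64;0.3 0 0.03 0 0 0 0.64"

```text
time: 10.88
position: [0.6, -0.1054, 0.2278]
tool_rot: [0.35, 3.103, 0.001]
ft_force: [2.1, -1.1, 4.2]
grip_width: 0.819
```

```bash
python3 go.py -42 7 41
```

```text
t 10.88 tipH [-37.4   7.3  45.9] F [ 2.06 -1.08  4.16] grip 0.819
world d cm [-0.11  0.05 -0.48] tool d cm [0.12 0.02 0.48] rotvec tool [ 0.003  0.019 -0.   ]
```

Request:
play_rows --targets "0.3 0 -0.1 0 0.019 0 0.64;0.2 0 -0.3 0 0 0 0.64;0 0 -0.6 0 0 0 0.64"

```text
time: 11.25
position: [0.5935, -0.1035, 0.2364]
tool_rot: [-0.351, -3.115, -0.006]
ft_force: [-0.1, 0.4, -0.3]
grip_width: 0.818
```

```bash
python3 go.py -42 7 41; python3 chk.py 13
```

```text
t 11.25 tipH [-48.9   7.7  54.4] F [-0.07  0.43 -0.3 ] grip 0.818
world d cm [ 0.55 -0.14 -1.34] tool d cm [-0.58 -0.02  1.33] rotvec tool [ 0.003 -0.007 -0.   ]
jaw top [11.22308415 37.77755408 47.46565205] 22
```

View pics/s13c.png

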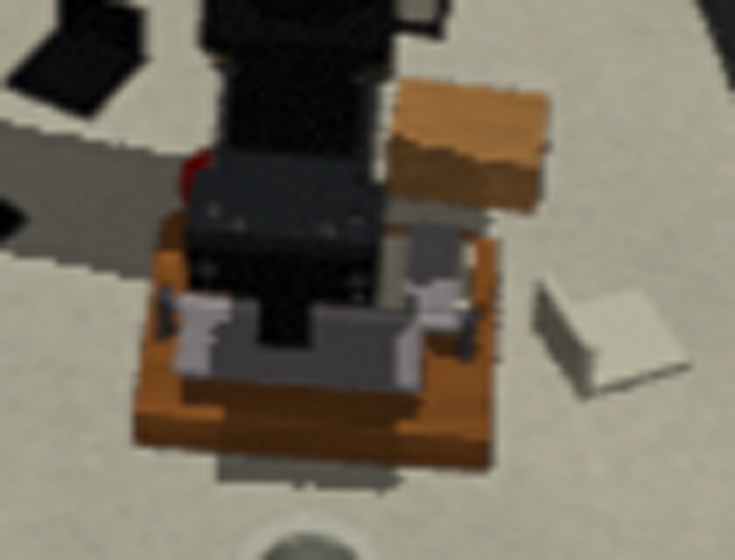

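Clear of the bar, with the jaw closed on the foot (top about 47, 4–5 mm above rest). I lift straight up and back.

Request:
play_rows --targets "0 0 -1 0 0 0 0.64;0 0 -2 0 0 0 0.64;0 0 -4 0 0 0 0.64;0 0 -5 0 0 0 0.64;3 3 -3 0 0 0 0.64;4 4 0 0 0 0 0.64;4 4 0 0 0 0 0.64;2 4 0 0 0 0 0.64;0 4 0 0 0 0 0.64;0 0 0 0 0 0 0.64;0 0 0 0 0 0 0.64"

```text
time: 12.68
position: [0.5076, 0.1124, 0.4077]
tool_rot: [0.362, 3.113, 0.015]
ft_force: [-0.3, -0.6, 0.5]
grip_width: 0.822
```

```bash
python3 chk.py 14; python3 - <<'E'
from h import *
from go import p
from fit import H
st=ctrl.get_state();print(st['time'],st['position'],st['ft_force'])
t=grab('top','top14')
cv2.imwrite('pics/t14.png',cv2.resize(t['pixels'][125:235,190:345],None,fx=5,fy=5,interpolation=cv2.INTER_CUBIC))
for n in('side14','top14'):
    h=cloud(load(n)).reshape(-1,3);h=h[abs(h[:,0]-.6)<.2];h=np.array([H(p,q) for q in h])
    m=(h[:,1]>14)&(h[:,1]<56)&(h[:,2]>48)&(h[:,2]<62)&(h[:,0]<-5)&(h[:,0]>-60);print('plate top',np.median(h[m],0),m.sum())
    m=(h[:,1]>30)&(h[:,1]<46)&(h[:,2]>35)&(h[:,2]<62)&(h[:,0]<20)&(h[:,0]>3);print('jaw',np.median(h[m],0))
E
```

```text
jaw top [13.77305168 39.02861293 45.84842386] 23
12.725 [0.50765092 0.11254974 0.40768424] [-0.51519629  0.77279255 -0.42179607]
plate top [-22.48602348  31.89877684  55.06043944] 18
jaw [13.77305168 39.02861293 45.84842386]
plate top [-21.93343134  36.31000693  55.54956813] 37
jaw [11.02839506 38.22801578 47.47346888]
```

View pics/s14c.png

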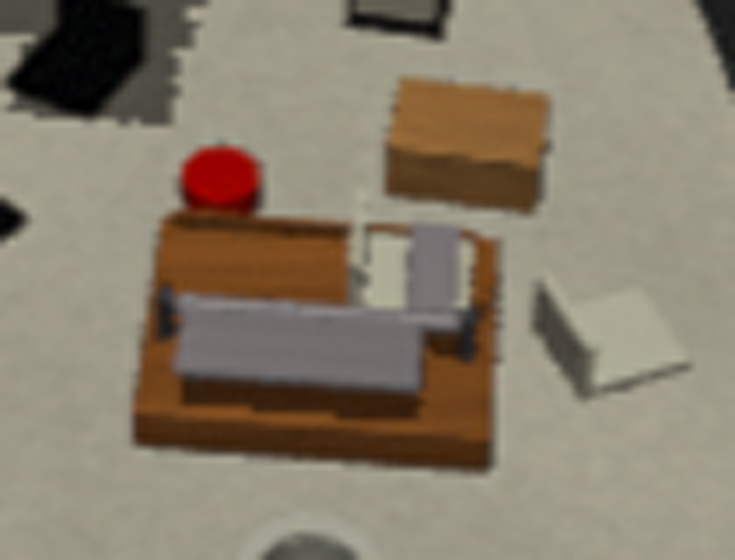

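View pics/t14.png

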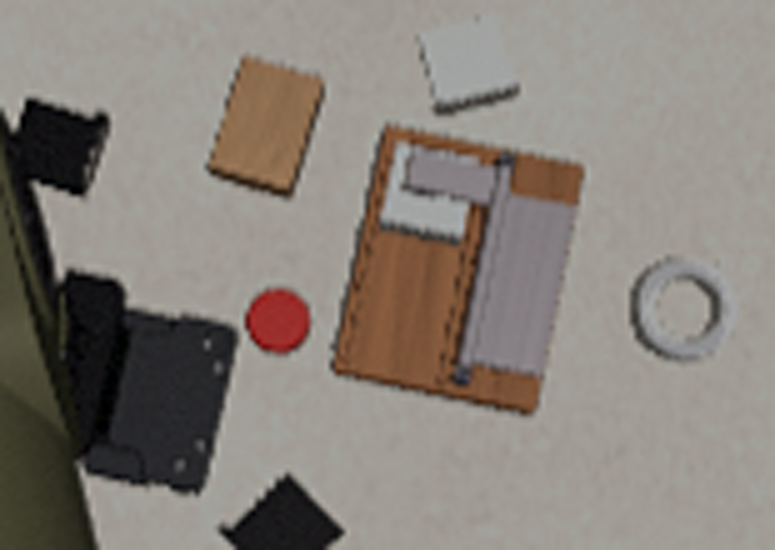

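The sign is at home: plate centre about −22 (expected −21.5), clip closed on the foot, bystanders in place.

```bash
python3 -c "
from bench import ctrl
print(ctrl.close_job())"
```

```text
the job is handed in; nothing more can be done
None
```

I mounted the blank sign: its foot is under the closed jaw and against the stop. The arm was well clear when I handed the job in at about 12.7 s.

One fingertip pressed the clip bar down and stayed on it, sliding along, while the other pushed the sign about 50 mm along the channel. On first contact with the stop the sign sat about 0.06 rad askew. I kept the bar down, moved the pushing finger toward +y and pushed again. After that the plate stood square at x −23.6 mm (home −24) with about 12 N against it. I then backed off, released the clip and withdrew upward.

**Final checks:**
- **Sign position:** the plate's top centre measured x −22.5 mm in the side view and −21.9 mm in the top view, against −21.5 expected. That agrees within the 2 mm calibration.
- **Clip:** the jaw top was about 4–5 mm above its rest height, which fits the clip being closed on the foot.
- **Bystanders:** in the final side and top crops the tape, spare sign, cap and carton look unmoved. I did not check the bottles and jar again, but the arm stayed clear of them.
- **Backing off:** when I backed off, friction held the fingertip on the bar, so the clip began to close before the pushing finger was fully away. The sign's measured position did not change beyond the measuring error.

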